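# Close the vertebra mould over its core and hold it shut

## Task

We are about to cast a replacement vertebra: lay the round aluminium core rod, centred, into the two V seats of the lower mould half and let go of it, then lower the matching upper half, the longer of the two spare blocks, squarely onto the dowels until the joint is closed. Press it down firmly, with about a kilogram and a half of push, and finish like that, still holding the mould shut so that I can put the clamps on; do not disturb anything else on the bench.

Things in the scene. Friction and masses are not known exactly. Their poses are not given: they have to be found in the camera images.
- mould: Lower mould half of tan modelling board, 130 x 60 x 30 mm, screwed centrally on a plywood base board 200 x 110 x 15 mm; it does not move. Origin: centre of the base board's underside, on the bench; z up, x along the mould's length, y across. Its flat top, the joint face, is 45 mm above the origin, with a cavity in the middle and a V seat for the core rod at each end, along the centre line y = 0.
- seat (a point): Centre of the lower half's joint face, 45 mm above mould's origin, same axes: where the origins of core and upper come to lie. The V seats are 90 degree notches along x (from 26 to 65 mm either side), 22.6 mm wide at the joint face; in them the rod's axis lies level with the joint face, so half the rod stands proud.
- dowel (a point): Foot, on the joint face, of the dowel nearer an end: x = +50, y = +20 mm from seat. The other dowel stands at x = -36, y = -20 mm, so the upper half fits one way round only. Both are steel, 8 mm diameter, 13 mm tall, with tapered noses.
- upper: The matching upper half, tan, 130 x 60 x 32 mm, 0.14 to 0.26 kg, joint face down on two battens 20 mm high. Origin: centre of its joint face (underside); x along its length, y across; right way round when its axes agree with mould's. Takes a grip across its 60 mm width at the middle of its long sides; the lower half is as wide, so fingertips should stay above the joint face.
- hole (a point): Lower mouth of the upper half's hole nearer an end, x = +50, y = +20 mm from upper's origin; it goes over dowel. The other hole is at x = -36, y = -20 mm. Both are 9.6 mm wide, flared at the mouths, and go right through. A wider pour hole (18 mm) opens on top at x = +10 mm. A channel 20 mm wide, 9.5 mm deep along the underside clears the rod.
- core: Plain round aluminium core rod, 16 mm diameter, 170 mm long, lying level in two notched wooden rests with its axis 24 mm above the bench. Origin: the rod's middle, on its axis; x along the rod; either end may go either way. It comes to lie with equal overhang (20 mm) beyond both ends of the lower half.
- core_rest: The fixed rest of the core rod: two notched wooden blocks 100 mm apart along x, 30 mm wide, up to 24 mm high, joined by a thin plywood strip. Origin: centre of its underside on the bench; x along the rod.
- other_upper: Upper half of another, smaller mould: 92 x 60 x 32 mm, same material, two dowel holes on its centre line, on battens like the right one; not to be used. Origin: centre of its underside, x along its length.
- clamp_1: Bystander: dark steel G-clamp lying flat, about 150 x 70 x 22 mm. Origin: on the bench near its middle.
- clamp_2: Bystander: a second G-clamp like the first.
- brush: Bystander: dusting brush, 170 mm long, lying on the bench. Origin: underside.
- jar_walnuts: Bystander: clear preserving jar of walnuts, 96 mm diameter, 132 mm high. Origin: centre of its underside.
- jar_hazelnuts: Bystander: clear preserving jar of hazelnuts, 84 mm diameter, 117 mm high. Origin: centre of its underside.
- slide_tin: Bystander: metal tin for slides, 94 x 134 x 47 mm. Origin: centre of its underside.

How it is judged:
By the outcome, as a careful person would: the job done as asked, in the order asked, and still so for the second after the job is handed in, while the arm keeps its last pose, push and grip.
It also fails if it takes over 51 s, if anything falls off the work surface, if the arm or the gripper's body presses on something with over 40 N, if the wrist force passes 120 N, or if a joint passes its speed limit or range.

## Robot

A 7-joint arm with a two-finger parallel gripper is mounted at the origin on the work surface. World frame = base frame: x ahead of the robot, y to its left, z up, the work surface at z = 0. Lengths are in m, angles in rad, forces in N, time in s.
With the tool pointing down it reaches from about 0.4 to 0.85 m from the base axis. Payload 10.4 kg.
Tool frame: the origin (TCP) lies midway between the tips of the shut fingers; the grasp point (between the pads) lies 19 mm behind it; z points along the fingers, y is the direction in which the jaws open and shut (so a half turn about z gives the same grasp; the last joint's range is limited). The gripper opens to 85 mm and grips with 20 to 120 N. Pads are 22 mm wide; open, the fingers measure 114 mm over their backs; the gripper's body (76 mm by 85 mm) begins 54 mm behind the grasp point. The pads swing forward as they close: fully open they stand 13 mm farther back than shut.
Start: joints at [1.082, 0.332, -0.065, 1.46, 0.022, 1.35, -0.088], TCP at [0.281, -0.558, 0.231] pointing down, gripper open.
Joint ranges: [-2.6, 2.6], [-0.5, 2.12], [-1.47, 1.34], [0.16, 2.42], [-1.27, 4.41], [0.06, 2.06], [-2.6, 2.6]. Speed limits (rad/s): [2.22, 2.22, 2.79, 2.79, 3.14, 3.14, 3.14].

## Interface

Orientations are given as a unit quaternion [x, y, z, w].
In Python, from workcell import manip, camera, camera_info, workorder, nets gives the robot as it stands.
- The arm moves only by the tool apply_moves, never from a script. Its argument "commands" is a list of rows, each a list of 5 numbers: the shift along the tool's x, y, z in m, then the turn about the tool's z in degrees, then the gripper command: -1 is fully open, 1 is shut, values between are in proportion. A call has 1 to 5 rows; each row shifts and turns the pose as measured when the row begins, along the tool's axes as they then stand; what a row does not reach is not made up. A row lasts 1/12 s, in which the tool goes at most 41.7 mm and 7.16 degrees, less where a joint would pass 70% of its speed; a pose out of reach is approached as far as the arm can. A call is refused whole if a number of a shift passes 0.0417 or a number of a turn 7.16, either way. A call with a gripper value outside its range is refused whole. The fingers move at their own pace and stop on an object; "squeeze" is the grip in N (left out, the last holds). Time passes only in rows, so rows that do not move let the fingers close. It gives the time, the measured TCP pose, the force and the opening at its end, in the units of the state.
- manip.get_obs(): the state, without advancing time (a new reading comes with each control period).
- camera(name): name is "scene" or "top" or "wrist"; returns (picture, depth): 480x640x3 uint8, red, green, blue; 480x640 float32, m along the optical axis (not along the pixel's ray), 0 where there is no reading.
- camera_info(name): a dict with "camera_matrix" (3x3 intrinsics, pixels), "k1" (the pictures are not rectified: a ray, as slopes to the right and down, at radius r is drawn at 1 + k1 r^2 times it, then the intrinsics apply), "xyz" and "rotation" of the camera in the world; the wrist camera has in their place "T_tool_cam" (4x4, takes a point from camera to tool coordinates, whose origin is the TCP and whose axes are the flange's). Camera axes: x right, y down, z forward; pixel columns grow to the right and rows downward; lengths in m; the calibration is good to about 2 mm. A picture is of the moment at which its call begins: read the wrist's pose just before it. camera_info takes no time and is no camera call.
- workorder.hand_in(): hands the job in, once; it reports no verdict.
Trained networks look in the newest picture that a camera, given by its name, has taken for a name from the list of things; names that differ only in an ending like _2 or _b are one class to them, and where a whole thing is asked for, a point or a joint stands for the part that bears it (a point fixed in the world has none). Each returns a list of dicts, best first, with "conf" (0 to 1); they miss things now and then, are a little off and sometimes report something else, mostly with a low value. They report only what shows in the picture. A call takes as long as a camera call.
- nets.look_for(camera, thing): "rect" ([left, top, width, height] in pixels, round what is visible of it).
- nets.place_of(camera, thing): "xy" ([column, row] in pixels: a listed point, or the origin of a listed thing).
The state is a dict: "clock": time; "joint_pos": joint angles; "joint_velocities": joint speeds; "tau": joint torques, N m; "position": TCP position; "ee_rot": TCP orientation; "ft_force": force on the tool from outside, world axes, zero at the start; "torque": the same for the moment, N m; "grip_width": opening from 0.0 (shut) to 1.0 (fully open).
Only numpy, scipy, OpenCV 4.12 (cv2) and the standard library are available. Lean on these libraries where they do the work, as an engineer would, in place of code of your own. Each camera call takes 0.05 s, during which the arm holds its last target. There are 200 camera calls.

## Working session

There is one attempt and no reset: what is moved stays moved. The work goes in short steps, Python scripts to look and compute and a tool call to move; the robot and the scene stay as the last step left them, time stands still between calls to the robot, and variables do not carry over. Pictures are saved under pics/ and viewed, about 8 in all and at most 12, crops included, and the job is handed in when it is done.

Besides the shell and the picture viewer there is one more tool, called as name([rows], argument=value, ...), one row to a line, values as JSON. apply_moves: Moves the arm, as the interface text tells. Its arguments: {"type":"object","properties":{"commands":{"type":"array","items":{"type":"array","items":{"type":"number"}}},"squeeze":{"type":"number"}},"required":["commands"]}

```bash
ls; mkdir -p pics
cat > h.py <<'E'
import numpy as np, cv2
from workcell import manip, camera, camera_info, workorder, nets
from scipy.spatial.transform import Rotation as R
def campose(n,obs=None):
    i=camera_info(n)
    if n=="wrist":
        o=obs; T=np.eye(4); T[:3,:3]=R.from_quat(o["ee_rot"]).as_matrix(); T[:3,3]=o["position"]
        M=T@np.array(i["T_tool_cam"]); return i,M[:3,:3],M[:3,3]
    r=np.array(i["rotation"]); 
    if r.shape!=(3,3): r=R.from_quat(r.ravel()).as_matrix()
    return i,r,np.array(i["xyz"])
def rays(i,px):
    K=np.array(i["camera_matrix"],float); px=np.asarray(px,float).reshape(-1,1,2)
    # drawn = u*(1+k1 r^2), OpenCV model
    return cv2.undistortPoints(px,K,np.array([i["k1"],0,0,0,0.])).reshape(-1,2)
def atz(n,px,z,obs=None):
    i,r,t=campose(n,obs); d=rays(i,px); D=np.c_[d,np.ones(len(d))]@r.T
    return t+D*((z-t[2])/D[:,2])[:,None]
def atd(n,px,dep,obs=None):
    i,r,t=campose(n,obs); d=rays(i,px); D=np.c_[d,np.ones(len(d))]*np.asarray(dep).reshape(-1,1)
    return D@r.T+t
def proj(n,P,obs=None):
    i,r,t=campose(n,obs); K=np.array(i["camera_matrix"],float)
    return cv2.projectPoints(np.asarray(P,float).reshape(-1,1,3),cv2.Rodrigues(r.T)[0],-r.T@t,K,np.array([i["k1"],0,0,0,0.]))[0].reshape(-1,2)
def cloud(n,dep,obs=None):
    v,u=np.mgrid[0:480,0:640]; P=atd(n,np.c_[u.ravel(),v.ravel()],dep.ravel(),obs).reshape(480,640,3); P[dep<=0]=np.nan; return P
def save(n,img): cv2.imwrite(f"pics/{n}.png",img[:,:,::-1])
E
python3 - <<'E'
from h import *
o=manip.get_obs(); print(o)
for n in("top","scene","wrist"):
    print(n,camera_info(n))
img,dep=camera("top"); save("top1",img); np.save("top1_d.npy",dep); np.save("top1_i.npy",img)
for t in["mould","seat","dowel","upper","hole","core","core_rest","other_upper","clamp_1","brush","jar_walnuts","jar_hazelnuts","slide_tin"]:
    print(t,[(np.round(a["xy"]),round(a["conf"],2)) for a in nets.place_of("top",t)[:3]])
E
```

```text
pics
{'clock': 0.0, 'joint_pos': array([ 1.08238476,  0.3328826 , -0.0647137 ,  1.46095159,  0.02160271,
        1.34988256, -0.08849675]), 'joint_velocities': array([-8.01275769e-04, -1.10466801e-03, -1.86046466e-03,  3.97703205e-04,
        2.32701863e-05, -1.40403440e-03,  1.31660100e-03]), 'tau': array([-3.19712308e-04, -6.25452375e+01,  4.87099984e-02, -3.91603303e+01,
        1.60842820e-02,  1.00556941e-02, -5.55322060e-06]), 'position': array([ 0.28055086, -0.55807474,  0.23050435]), 'ee_rot': array([ 9.72995198e-01,  2.30824251e-01, -1.95818501e-04, -6.86819123e-04]), 'ft_force': array([-0.50624095, -0.25851479,  1.02778187]), 'torque': array([ 0.0055335 , -0.00136927, -0.02408113]), 'grip_width': 0.995634961774442}
top {'camera_matrix': array([[488.3011178 ,   0.        , 327.27800753],
       [  0.        , 488.3011178 , 243.4636882 ],
       [  0.        ,   0.        ,   1.        ]]), 'k1': -0.09317908807707366, 'xyz': array([ 0.44522076, -0.01218181,  1.2576058 ]), 'rotation': array([ 0.71478231, -0.69810899,  0.02337395, -0.03440573])}
scene {'camera_matrix': array([[
[... 719 characters left out ...]
-2.68518493e-01,  9.63274288e-01,
        -1.43190941e-01],
       [ 0.00000000e+00,  0.00000000e+00,  0.00000000e+00,
         1.00000000e+00]])}
mould [(array([342., 250.]), 0.91)]
seat [(array([346., 253.]), 0.61), (array([222., 181.]), 0.27)]
dowel []
upper [(array([222., 243.]), 0.56)]
hole [(array([200., 248.]), 0.72)]
core [(array([338., 192.]), 0.79), (array([341., 197.]), 0.35)]
core_rest [(array([337., 196.]), 0.65)]
other_upper [(array([448., 246.]), 0.67)]
clamp_1 [(array([413., 310.]), 0.94), (array([230., 308.]), 0.57)]
brush [(array([221., 181.]), 0.66)]
jar_walnuts [(array([442., 178.]), 0.8)]
jar_hazelnuts [(array([501., 221.]), 0.85)]
slide_tin [(array([158., 210.]), 0.82)]
```

View pics/top1.png

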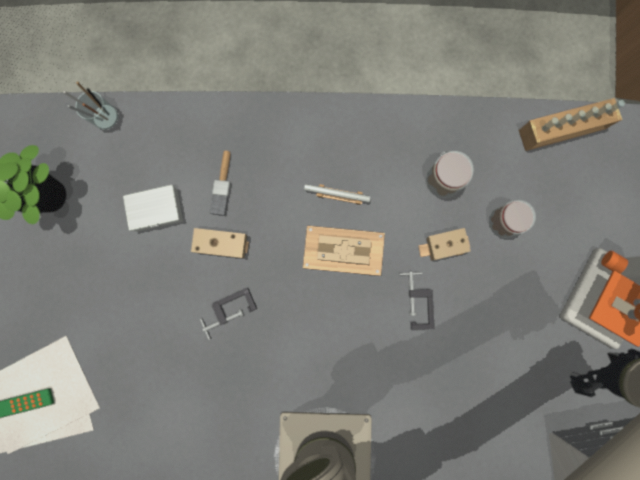

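Top view: mould (344,250), core (338,194) above it, upper (221,243) on the left, and the short spare (448,245) on the right. Next I'll turn these into world coordinates.

Run:
```python
from h import *
img=np.load("top1_i.npy");dep=np.load("top1_d.npy")
P=cloud("top",dep)
print("bench z", np.nanmedian(P[330:345,300:340,2]))
def blob(name,u0,u1,v0,v1,z0,z1):
    S=P[v0:v1,u0:u1].reshape(-1,3); m=(S[:,2]>z0)&(S[:,2]<z1); S=S[m].astype(np.float32)
    c,wh,a=cv2.minAreaRect(np.ascontiguousarray(S[:,:2]*1000)); print(name,len(S),np.round(c,1),np.round(wh,1),round(a,1),"z",np.percentile(S[:,2],[5,50,95]).round(4))
blob("upper",185,258,220,266,.04,.07)
blob("mouldtop",295,395,220,280,.036,.06)
blob("base",295,395,220,280,.008,.06)
blob("core",295,380,178,210,.022,.05)
blob("other",415,480,222,266,.04,.07)
for t,z in(("hole",.02),("upper",.02),("mould",0),("seat",.045),("core",.024)):
    for a in nets.place_of("top",t)[:1]: print(t,atz("top",a["xy"],z).round(4))
c=np.hstack([cv2.resize(img[215:275,180:260],None,fx=5,fy=5,interpolation=2),cv2.resize(img[215:275,300:380],None,fx=5,fy=5,interpolation=2)])
save("c1",c)
```

```text
bench z -0.00045075250870096895
upper 1203 [540.  281.5] [130.7  60.5] 85.0 z [0.0474 0.0519 0.056 ]
mouldtop 975 [530.9 -33.7] [130.1  60.2] 85.9 z [0.037  0.0439 0.0488]
base 3355 [531.  -33.9] [200.  110.4] 85.8 z [0.0111 0.0167 0.0467]
core 432 [678.1 -13.5] [169.   28.4] 78.8 z [0.0238 0.03   0.0347]
other 891 [ 551.1 -295.2] [60.3 95.5] 14.3 z [0.0466 0.0512 0.055 ]
hole [[0.5279 0.3349 0.02  ]]
upper [[0.5411 0.2795 0.02  ]]
mould [[ 0.5312 -0.0284  0.    ]]
seat [[ 0.5223 -0.0379  0.045 ]]
core [[ 0.6791 -0.0164  0.024 ]]
```

View pics/c1.png

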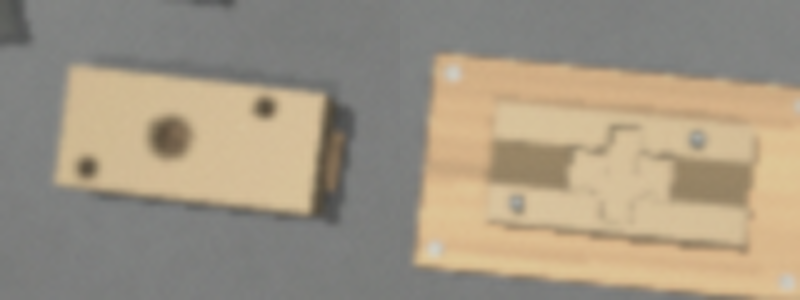

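```bash
cat >> h.py <<'E'
def yaw(o): x=R.from_quat(o["ee_rot"]).as_matrix()[:,0]; return np.degrees(np.arctan2(x[1],x[0]))
def togo(p,ps,n=None,vmax=.04,g=-1):
    """per-row shifts in tool axes + turn to reach TCP p, tool-x yaw ps"""
    o=manip.get_obs(); d=np.array(p)-o["position"]; dy=(ps-yaw(o)+180)%360-180
    n=n or max(int(np.ceil(np.linalg.norm(d)/vmax)),int(np.ceil(abs(dy)/7)),1)
    print("n",n,"from",o["position"].round(4),round(yaw(o),2),"dyaw",round(dy,2),"F",o["ft_force"].round(1),"g",round(o["grip_width"],3),"t",round(o["clock"],2))
    for k in range(n):
        a=np.radians(yaw(o)+dy*k/n); x=np.array([np.cos(a),np.sin(a)]); y=np.array([np.sin(a),-np.cos(a)])
        print([round(x@d[:2]/n,4),round(y@d[:2]/n,4),round(-d[2]/n,4),round(-dy/n,2),g])
E
python3 -c "
from h import *
togo([.60,-.02,.25],82)"
```

```text
n 16 from [ 0.2807 -0.5584  0.2314] 26.68 dyaw 55.32 F [-0.5 -0.9  0.4] g 1.001 t 0.95
[np.float64(0.0329), np.float64(-0.0211), np.float64(-0.0012), np.float64(-3.46), -1]
[np.float64(0.0342), np.float64(-0.0191), np.float64(-0.0012), np.float64(-3.46), -1]
[np.float64(0.0352), np.float64(-0.017), np.float64(-0.0012), np.float64(-3.46), -1]
[np.float64(0.0362), np.float64(-0.0148), np.float64(-0.0012), np.float64(-3.46), -1]
[np.float64(0.037), np.float64(-0.0126), np.float64(-0.0012), np.float64(-3.46), -1]
[np.float64(0.0377), np.float64(-0.0104), np.float64(-0.0012), np.float64(-3.46), -1]
[np.float64(0.0383), np.float64(-0.0081), np.float64(-0.0012), np.float64(-3.46), -1]
[np.float64(0.0387), np.float64(-0.0057), np.float64(-0.0012), np.float64(-3.46), -1]
[np.float64(0.039), np.float64(-0.0034), np.float64(-0.0012), np.float64(-3.46), -1]
[np.float64(0.0391), np.float64(-0.001), np.float64(-0.0012), np.float64(-3.46), -1]
[np.float64(0.0391), np.float64(0.0013), np.float64(-0.0012), np.float64(-3.46), -1]
[np.float64(0.039), np.float64(0.0037), np.float64(-0.0012), np.float64(-3.46), -1]
[np.float64(0.0387), np.float64(0.006), np.float64(-0.0012), np.float64(-3.46), -1]
[np.float64(0.0382), np.float64(0.0083), np.float64(-0.0012), np.float64(-3.46), -1]
[np.float64(0.0377), np.float64(0.0106), np.float64(-0.0012), np.float64(-3.46), -1]
[np.float64(0.0369), np.float64(0.0129), np.float64(-0.0012), np.float64(-3.46), -1]
```

apply_moves([
  [0.033,-0.021,-0.001,-3.5,-1],
  [0.034,-0.019,-0.001,-3.5,-1],
  [0.035,-0.017,-0.001,-3.5,-1],
  [0.036,-0.015,-0.001,-3.5,-1],
  [0.037,-0.013,-0.001,-3.5,-1],
])

```text
clock: 1.37
position: [0.3752, -0.3925, 0.2345]
ee_rot: [0.928, 0.373, -0.002, 0.001]
ft_force: [0.5, -0.6, -0.7]
grip_width: 0.997
```

apply_moves([
  [0.038,-0.01,-0.001,-3.5,-1],
  [0.038,-0.008,-0.001,-3.5,-1],
  [0.039,-0.006,-0.001,-3.5,-1],
  [0.039,-0.003,-0.001,-3.5,-1],
  [0.039,-0.001,-0.001,-3.5,-1],
])

```text
clock: 1.78
position: [0.4778, -0.2153, 0.2401]
ee_rot: [0.856, 0.516, -0.002, 0.002]
ft_force: [0.6, 0.1, 0.3]
grip_width: 1.001
```

apply_moves([
  [0.039,0.001,-0.001,-3.5,-1],
  [0.039,0.004,-0.001,-3.5,-1],
  [0.039,0.006,-0.001,-3.5,-1],
  [0.038,0.008,-0.001,-3.5,-1],
  [0.037,0.012,-0.001,-3.5,-1],
])

```text
clock: 2.2
position: [0.5778, -0.0364, 0.246]
ee_rot: [0.763, 0.646, -0.002, 0.003]
ft_force: [0.8, 0.1, 0.2]
grip_width: 1.001
```

Run:
```python
from h import *
camera("wrist")  # settle
o=manip.get_obs(); img,dep=camera("wrist"); save("w1",img); np.savez("w1.npz",img=img,dep=dep,**o)
print(o["position"],yaw(o))
for t,z in(("seat",.045),("dowel",.045),("core",.024),("mould",0)):
    print(t,[(np.round(a["xy"],1),round(a["conf"],2),atz("wrist",a["xy"],z,o)[0].round(4)) for a in nets.place_of("wrist",t)[:3]])
```

```text
[ 0.58022907 -0.02734811  0.24595656] 81.2675287736562
seat [(array([271. , 230.8]), 0.95, array([ 0.531 , -0.0368,  0.045 ]))]
dowel [(array([242.2, 181.6]), 0.92, array([0.5128, 0.0148, 0.045 ]))]
core [(array([407., 185.]), 0.78, array([ 0.6724, -0.0153,  0.024 ])), (array([273.3, 220.9]), 0.42, array([ 0.5317, -0.0314,  0.024 ]))]
mould [(array([273.3, 222. ]), 0.97, array([ 0.5276, -0.0374,  0.    ]))]
```

View pics/w1.png

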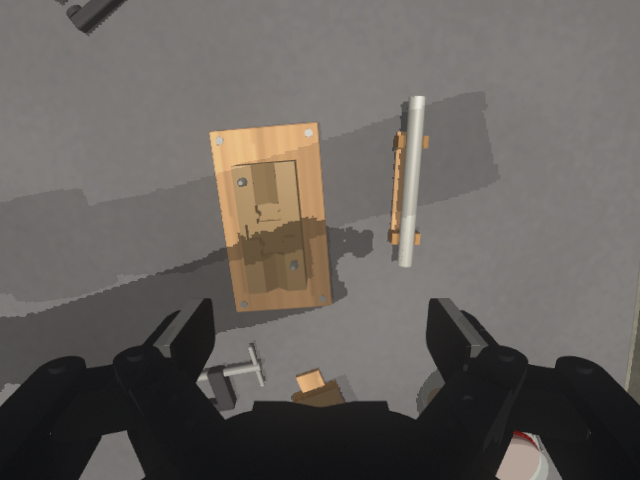

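Wrist view: the mould's end dowel is at (241,182) and the other at (293,266). The rod runs from (417,97) to (405,266). I'll fit both from the depth.

```bash
cat >> h.py <<'E'
def line(xy,L):
    "fit: long-axis minAreaRect -> centre, yaw in [0,180), size (mm)"
    c,wh,a=cv2.minAreaRect(np.ascontiguousarray(xy*1000,dtype=np.float32))
    b=cv2.boxPoints((c,wh,a)); e=b[1]-b[0]; f=b[2]-b[1]
    if np.linalg.norm(f)>np.linalg.norm(e): e=f
    return np.round(c,1),round(np.degrees(np.arctan2(e[1],e[0]))%180,2),np.round(wh,1)
E
python3 - <<'E'
from h import *
D=np.load("w1.npz"); o={k:D[k] for k in("position","ee_rot")}; P=cloud("wrist",D["dep"],o); img=D["img"]
def near(c,r,z0,z1,extra=None):
    m=(np.hypot(P[...,0]-c[0],P[...,1]-c[1])<r)&(P[...,2]>z0)&(P[...,2]<z1)
    if extra is not None: m&=extra
    return m
sat=img.max(2).astype(int)-img.min(2)
m=near((.674,-.014),.11,.01,.05,sat<25)&(P[...,0]>.62)
m=cv2.morphologyEx(m.astype(np.uint8),cv2.MORPH_OPEN,np.ones((3,3)))>0
print("core",m.sum(),line(P[m][:,:2],1),np.nanpercentile(P[m][:,2],[5,50,95]).round(4))
q=P[m]; c=q[:,:2].mean(0); w=np.linalg.svd(q[:,:2]-c,full_matrices=False)[2][0]; print(c,np.degrees(np.arctan2(w[1],w[0]))%180)
m=near((.531,-.034),.09,.038,.05); print("mould",line(P[m][:,:2],1),np.nanmedian(P[m][:,2]))
m=near((.531,-.034),.13,.008,.05); print("base",line(P[m][:,:2],1))
# dowel tops px: refine visually
m=near((.531,-.034),.06,.05,.07); 
n,l,s,cc=cv2.connectedComponentsWithStats(m.astype(np.uint8))
for k in range(1,n):
    if s[k,4]>5: print("dowel?",s[k,4],P[l==k].mean(0).round(4),cc[k])
# cavity depths along grid in mould frame
c0=np.array([.531,-.0345]); a=np.radians(85.9); ux=np.array([np.cos(a),np.sin(a)]); uy=np.array([-ux[1],ux[0]])
d=P[...,:2]-c0; X=d@ux*1000; Y=d@uy*1000
for x in range(-66,67,6):
    print(x,[ (lambda s: int(np.median(s)*1000) if len(s) else None)(P[...,2][(abs(X-x)<2)&(abs(Y-y)<2)]) for y in range(-28,29,4)])
big=cv2.resize(img[150:300,225:315],None,fx=4,fy=4,interpolation=2); save("c2",cv2.convertScaleAbs(big,alpha=1.5))
E
```

```text
core 2635 (array([675.2, -15.9]), np.float32(80.56), array([170.4,  15.9])) [0.0265 0.0313 0.0332]
[ 0.67488214 -0.0109178 ] 80.51208369830212
mould (array([530. , -36.4]), np.float32(85.97), array([130.9,  60.7])) 0.045418088496586906
base (array([566.7, -38.6]), np.float32(86.04), array([200.6, 184.4]))
dowel? 66 [0.5144 0.0155 0.0559] [241.33333333 181.84848485]
dowel? 58 [ 0.548  -0.0726  0.0559] [293.5 266. ]
-66 [44, 45, 45, 45, 45, 43, 38, 35, 37, 41, 45, 45, 45, 45, 45]
-60 [45, 45, 45, 45, 45, 43, 39, 35, 37, 41, 45, 45, 45, 45, 45]
-54 [44, 45, 45, 45, 46, 43, 39, 35, 37, 41, 45, 46, 45, 45, 45]
-48 [44, 45, 45, 45, 45, 43, 39, 35, 37, 41, 45, 45, 45, 45, 45]
-42 [45, 45, 55, 46, 45, 42, 39, 35, 37, 41, 45, 45, 45, 45, 45]
-36 [44, 46, 55, 48, 45, 43, 38, 35, 37, 41, 45, 45, 45, 45, 46]
-30 [45, 45, 45, 45, 45, 41, 38, 35, 36, 40, 43, 45, 45, 45, 45]
-24 [41, 45, 45, 45, 45, 31, 31, 31, 31, 31, 36, 45, 45, 45, 46]
-18 [45, 45, 45, 45, 45, 35, 31, 31, 31, 31, 45, 45, 46, 45, 45]
-12 [45, 45, 45, 45, 45, 31, 32, 32, 31, 31, 38, 44, 45, 45, 45]
-6 [45, 45, 34, 35, 35, 35, 35, 35, 35, 35, 35, 35, 35, 36, 45]
0 [44, 45, 34, 35, 35, 35, 35, 35, 35, 35, 35, 35, 34, 37, 45]
6 [44, 45, 45, 45, 45, 269, 279, 314, 310, 34, 320, 318, 316, 45, 45]
12 [44, 45, 45, 45, 326, 279, 279, 32, 311, 312, 314, 315, 316, 47, 46]
18 [45, 45, 45, 45, 327, 284, 296, 31, 311, 313, 315, 315, 46, 45, 45]
24 [45, 340, 339, 332, 312, 289, 289, 287, 285, 333, 315, 303, 45, 45, 45]
30 [336, 334, 330, 326, 325, 323, 40, 304, 39, 335, 326, 319, 318, 314, 45]
36 [44, 45, 45, 45, 45, 42, 39, 35, 37, 41, 45, 45, 45, 45, 45]
42 [45, 45, 45, 45, 45, 43, 39, 34, 37, 41, 45, 45, 45, 46, 45]
48 [44, 45, 45, 45, 45, 43, 39, 35, 37, 41, 44, 46, 58, 57, 45]
54 [44, 45, 45, 45, 45, 43, 38, 35, 37, 41, 45, 45, 45, 45, 45]
60 [45, 45, 45, 45, 45, 42, 39, 35, 37, 41, 45, 45, 45, 45, 45]
66 [16, 15, 15, 15, 15, 15, 15, 15, 15, 15, 15, 15, 15, 15, 15]
```

View pics/c2.png

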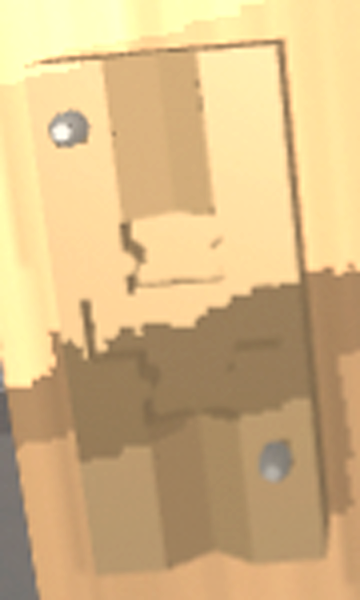

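```bash
python3 -c "
from h import *
togo([.675,-.016,.125],80.5)"
```

```text
n 4 from [ 0.577  -0.0395  0.2454] 80.21 dyaw 0.29 F [-0.2  0.3 -0.6] g 1.001 t 2.5
[np.float64(0.01), np.float64(0.0232), np.float64(0.0301), np.float64(-0.07), -1]
[np.float64(0.0099), np.float64(0.0232), np.float64(0.0301), np.float64(-0.07), -1]
[np.float64(0.0099), np.float64(0.0232), np.float64(0.0301), np.float64(-0.07), -1]
[np.float64(0.0099), np.float64(0.0232), np.float64(0.0301), np.float64(-0.07), -1]
```

apply_moves([
  [0.01,0.023,0.03,0,-1],
  [0.01,0.023,0.03,0,-1],
  [0.01,0.023,0.03,0,-1],
  [0.01,0.023,0.03,0,-1],
  [0,0,0,0,-1],
])

```text
clock: 2.92
position: [0.6785, -0.0286, 0.1235]
ee_rot: [0.77, 0.638, -0.003, 0.008]
ft_force: [-1.7, -0.4, -1.6]
grip_width: 1.002
```

apply_moves([
  [0,0,0,0,-1],
  [0,0,0,0,-1],
])

```text
clock: 3.08
position: [0.6775, -0.0315, 0.1216]
ee_rot: [0.772, 0.636, -0.005, 0.007]
ft_force: [-0.6, -0.1, 0.1]
grip_width: 1.001
```

```bash
cat >> h.py <<'E'
def shot(name):
    o=manip.get_obs(); img,dep=camera("wrist"); o2=manip.get_obs()
    print("pose",o["position"].round(4),round(yaw(o),2),"drift",(o2["position"]-o["position"]).round(4)); save(name,img); np.savez(name+".npz",img=img,dep=dep,**o)
    return o,img,dep,cloud("wrist",dep,o)
def fitcore(P,img,c,z0,z1,r=.11):
    sat=img.max(2).astype(int)-img.min(2)
    m=(np.hypot(P[...,0]-c[0],P[...,1]-c[1])<r)&(P[...,2]>z0)&(P[...,2]<z1)&(sat<25)
    m=cv2.morphologyEx(m.astype(np.uint8),cv2.MORPH_OPEN,np.ones((3,3)))
    n,l,s,_=cv2.connectedComponentsWithStats(m); k=1+np.argmax(s[1:,4]); q=P[l==k]
    print("core",len(q),line(q[:,:2],1),np.percentile(q[:,2],[5,50,98]).round(4))
def fitmould(P,c=(.53,-.036)):
    r=np.hypot(P[...,0]-c[0],P[...,1]-c[1])
    m=(r<.085)&(P[...,2]>.038)&(P[...,2]<.05); print("mould",line(P[m][:,:2],1),np.nanmedian(P[m][:,2]).round(4))
    m=(r<.065)&(P[...,2]>.05)&(P[...,2]<.07); n,l,s,cc=cv2.connectedComponentsWithStats(m.astype(np.uint8))
    for k in range(1,n):
        if s[k,4]>8: print("dowel?",s[k,4],P[l==k].mean(0).round(4),cc[k].round())
E
python3 - <<'E'
from h import *
o,img,dep,P=shot("w2"); fitcore(P,img,(.676,-.015),.015,.05); fitmould(P)
togo([.675,-.016,.02],80.5)
E
```

```text
pose [ 0.6775 -0.0315  0.1216] 79.0 drift [ 0.0002 -0.0003  0.001 ]
core 5750 (array([676. , -15.9]), np.float32(80.53), array([170.3,  16.3])) [0.027  0.0315 0.0335]
mould (array([530.5, -30.5]), np.float32(85.84), array([118.9,  62.2])) 0.0454
dowel? 193 [0.5156 0.0154 0.0554] [ 48. 232.]
dowel? 25 [ 0.5474 -0.0701  0.0528] [141. 342.]
n 3 from [ 0.6778 -0.0319  0.1226] 78.98 dyaw 1.52 F [ 0.  -0.6  0.3] g 1.001 t 3.13
[np.float64(0.005), np.float64(-0.0019), np.float64(0.0342), np.float64(-0.51), -1]
[np.float64(0.005), np.float64(-0.0019), np.float64(0.0342), np.float64(-0.51), -1]
[np.float64(0.005), np.float64(-0.0018), np.float64(0.0342), np.float64(-0.51), -1]
```

apply_moves([
  [0.016,-0.005,0.02,-1.5,-1],
  [0.003,-0.001,0.03,0,-1],
  [0.001,0,0.025,0,-1],
  [0,0,0,0,-1],
])

```text
clock: 3.47
position: [0.679, -0.0166, 0.0567]
ee_rot: [0.765, 0.644, 0.001, 0.014]
ft_force: [-1.1, 0.4, -0.2]
grip_width: 0.997
```

```bash
python3 -c "
from h import *
togo([.676,-.016,.02],80.5)"
```

```text
n 1 from [ 0.679  -0.0166  0.0567] 80.17 dyaw 0.33 F [-1.1  0.4 -0.2] g 0.997 t 3.47
[np.float64(0.0), np.float64(-0.0031), np.float64(0.0367), np.float64(-0.33), -1]
```

apply_moves([
  [0,-0.003,0.02,-0.3,-1],
  [0,0,0.012,0,-1],
  [0,0,0,0,-1],
  [0,0,0,0,-1],
])

```text
clock: 3.8
position: [0.6795, -0.0199, 0.0337]
ee_rot: [0.764, 0.644, 0.004, 0.019]
ft_force: [-0.1, -0.4, 0.6]
grip_width: 1.001
```

```bash
python3 -c "
from h import *
togo([.676,-.016,.02],80.5); print(R.from_quat(manip.get_obs()['ee_rot']).as_matrix()[:,2])"
```

```text
n 1 from [ 0.6795 -0.0199  0.0337] 80.24 dyaw 0.26 F [-0.1 -0.4  0.6] g 1.001 t 3.8
[np.float64(0.0033), np.float64(-0.0042), np.float64(0.0137), np.float64(-0.26), -1]
[ 0.02981108 -0.02408873 -0.99926525]
```

apply_moves([
  [0.004,-0.005,0.007,-0.3,-1],
  [0,0,0.006,0,-1],
  [0,0,0,0,-1],
])

```text
clock: 4.05
position: [0.6778, -0.0159, 0.0245]
ee_rot: [0.763, 0.646, 0.006, 0.021]
ft_force: [-0.1, -0.4, -0.5]
grip_width: 1.002
```

```bash
python3 -c "
from h import *
togo([.676,-.016,.02],80.5); print(R.from_quat(manip.get_obs()['ee_rot']).as_matrix()[:,2])"
```

```text
n 1 from [ 0.6778 -0.0159  0.0245] 80.47 dyaw 0.03 F [-0.1 -0.4 -0.5] g 1.002 t 4.05
[np.float64(-0.0004), np.float64(-0.0018), np.float64(0.0045), np.float64(-0.03), -1]
[ 0.03609883 -0.02488746 -0.99903828]
```

apply_moves([
  [0,-0.003,0.005,0,-1],
  [0,0,0,0,0.2],
  [0,0,0,0,0.4],
  [0,0,0,0,0.5],
], squeeze=40)

```text
clock: 4.38
position: [0.6751, -0.015, 0.0197]
ee_rot: [0.763, 0.646, 0.006, 0.021]
ft_force: [-0.6, 0.3, -0.2]
grip_width: 0.604
```

Run:
```python
from h import *
togo([.676,-.016,.02],80.5); print(R.from_quat(manip.get_obs()['ee_rot']).as_matrix()[:,2])
o,img,dep,P=shot("w3")
```

```text
n 1 from [ 0.6751 -0.015   0.0197] 80.49 dyaw 0.01 F [-0.6  0.3 -0.2] g 0.604 t 4.38
[np.float64(-0.0009), np.float64(0.001), np.float64(-0.0003), np.float64(-0.01), -1]
[ 0.0369599  -0.02468077 -0.99901192]
pose [ 0.6751 -0.015   0.0197] 80.49 drift [ 0.0001 -0.      0.0001]
```

View pics/w3.png

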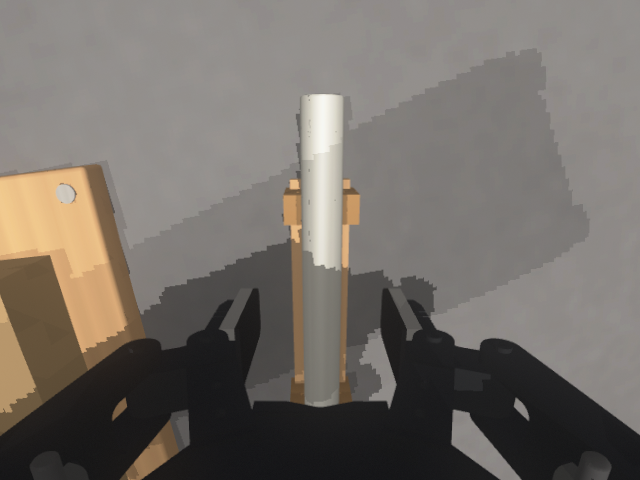

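The rod (322,250) is centred between the fingers (260 and 381). Closing now.

apply_moves([
  [0,0,0,0,0.75],
  [0,0,0,0,1],
  [0,0,0,0,1],
  [0,0,0,0,1],
  [0,0,0,0,1],
], squeeze=60)

```text
clock: 4.85
position: [0.6758, -0.0151, 0.0203]
ee_rot: [0.763, 0.646, 0.007, 0.022]
ft_force: [0.7, 0.1, -0.1]
grip_width: 0.155
```

Run:
```python
from h import *
o=manip.get_obs(); print(o["position"],yaw(o),o["grip_width"],o["ft_force"].round(1),o["clock"])
o,img,dep,P=shot("w4")
Rm=R.from_quat(o["ee_rot"]).as_matrix(); T=(P-o["position"])@Rm   # tool coords
# fingers: dark pixels near tip
m=(img.max(2)<70)&(T[...,2]>-.06)&(T[...,2]<.02)&(abs(T[...,1])<.05)&(abs(T[...,0])<.02)
q=T[m]; print(m.sum(), np.percentile(q,[0,2,50,98,100],axis=0).round(4))
fitcore(P,img,(.676,-.015),.015,.05)
```

```text
[ 0.67577608 -0.01507662  0.02025449] 80.47795353487413 0.15546629304556453 [ 0.7  0.1 -0.1] 4.85
pose [ 0.6758 -0.0151  0.0203] 80.48 drift [ 0. -0.  0.]
13211 [[-0.0197 -0.0451 -0.06  ]
 [-0.0083 -0.0399 -0.0595]
 [ 0.0074 -0.006  -0.0537]
 [ 0.0135  0.0409 -0.0131]
 [ 0.0144  0.045   0.0199]]
core 13858 (array([679.9,   1.5]), np.float32(70.89), array([134.2,  40.1])) [0.0273 0.0317 0.0471]
```

apply_moves([
  [0,0,0,0,0.4],
  [0,0,0,0,0.4],
  [0,0,0.005,0,0.4],
  [0,0,0.002,0,0.4],
])

```text
clock: 5.23
position: [0.6762, -0.0153, 0.0131]
ee_rot: [0.763, 0.646, 0.007, 0.022]
ft_force: [-0.2, 1.0, -1.1]
grip_width: 0.304
```

apply_moves([
  [0,0,0,0,1],
  [0,0,0,0,1],
  [0,0,0,0,1],
  [0,0,0,0,1],
  [0,0,0,0,1],
])

```text
clock: 5.65
position: [0.6761, -0.0153, 0.0128]
ee_rot: [0.763, 0.646, 0.007, 0.022]
ft_force: [-0.9, -0.0, 0.7]
grip_width: 0.159
```

apply_moves([
  [0,0,0,0,0.5],
  [0,0,0,0,0.5],
  [0,0,-0.004,0,0.5],
  [0,0,0,0,1],
  [0,0,0,0,1],
])

```text
clock: 6.07
position: [0.6761, -0.0152, 0.0174]
ee_rot: [0.763, 0.646, 0.007, 0.022]
ft_force: [0.4, 1.1, -0.0]
grip_width: 0.163
```

apply_moves([
  [0,0,0,0,1],
  [0,0,0,0,1],
  [0,0,0,0,1],
  [0,0,-0.01,0,1],
  [0,0,-0.01,0,1],
])

```text
clock: 6.48
position: [0.6734, -0.0148, 0.0359]
ee_rot: [0.763, 0.646, 0.005, 0.02]
ft_force: [1.0, -0.5, -1.3]
grip_width: 0.158
```

apply_moves([
  [0,0,-0.02,0,1],
  [0,0,-0.03,0,1],
  [0,0,-0.03,0,1],
  [0,0,0,0,1],
  [0,0,0,0,1],
])

```text
clock: 6.9
position: [0.6708, -0.0121, 0.125]
ee_rot: [0.763, 0.646, 0.006, 0.021]
ft_force: [-1.2, -1.1, -2.2]
grip_width: 0.156
```

Run:
```python
from h import *
o,img,dep,P=shot("w5"); print(R.from_quat(o["ee_rot"]).as_matrix()[:,2],o["grip_width"],o["ft_force"])
Rm=R.from_quat(o["ee_rot"]).as_matrix(); T=(P-o["position"])@Rm
sat=img.max(2).astype(int)-img.min(2)
m=(abs(T[...,1])<.008)&(T[...,2]>-.045)&(T[...,2]<.02)&(T[...,0]>.025)&(T[...,0]<.15)
q=T[m]; 
for a in np.arange(.03,.12,.01):
    s=q[abs(q[:,0]-a)<.004]
    if len(s)>5: print(a.round(3), len(s), s[:,1].mean().round(4),"top z tool",np.percentile(s[:,2],5).round(4))
print("end x",np.percentile(q[:,0],99.5))
```

```text
pose [ 0.6708 -0.0121  0.125 ] 80.52 drift [0.0006 0.0002 0.0007]
[ 0.0364902  -0.02420282 -0.99904088] 0.1561035032671373 [-1.20878408 -1.0795959  -2.21814194]
0.03 807 0.0003 top z tool -0.0164
0.04 857 0.0004 top z tool -0.0166
0.05 923 0.0003 top z tool -0.0168
0.06 981 0.0003 top z tool -0.0171
0.07 1056 0.0002 top z tool -0.0172
0.08 1081 0.0003 top z tool -0.0175
end x 0.08379271227541846
```

View pics/w5.png

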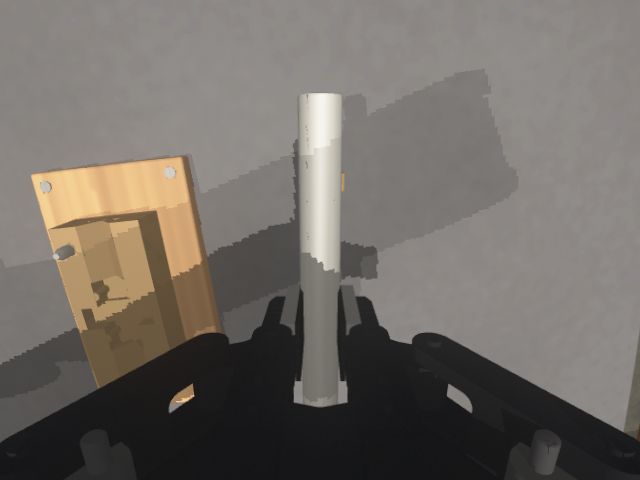

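```bash
python3 -c "
from h import *
togo([.5305,-.035,.125],86,g=1)"
```

```text
n 4 from [ 0.6715 -0.0119  0.1257] 80.52 dyaw 5.48 F [ 0.3  0.7 -0.1] g 0.158 t 6.95
[np.float64(-0.0115), np.float64(-0.0338), np.float64(0.0002), np.float64(-1.37), 1]
[np.float64(-0.0107), np.float64(-0.0341), np.float64(0.0002), np.float64(-1.37), 1]
[np.float64(-0.0099), np.float64(-0.0343), np.float64(0.0002), np.float64(-1.37), 1]
[np.float64(-0.009), np.float64(-0.0345), np.float64(0.0002), np.float64(-1.37), 1]
```

apply_moves([
  [-0.006,-0.024,0,-1.2,1],
  [-0.006,-0.028,0,-1.2,1],
  [-0.006,-0.028,0,-1.2,1],
  [-0.006,-0.028,0,-1.2,1],
  [-0.006,-0.02,0,-0.7,1],
])

```text
clock: 7.37
position: [0.5373, -0.0246, 0.1172]
ee_rot: [0.729, 0.684, 0.006, 0.02]
ft_force: [0.4, -0.2, -1.6]
grip_width: 0.163
```

apply_moves([
  [0,0,0,0,1],
  [0,0,0,0,1],
])

```text
clock: 7.53
position: [0.5325, -0.0262, 0.1158]
ee_rot: [0.729, 0.684, 0.004, 0.02]
ft_force: [0.1, 1.3, -1.1]
grip_width: 0.162
```

Run:
```python
from h import *
o,img,dep,P=shot("w6"); print(R.from_quat(o["ee_rot"]).as_matrix().round(3).tolist()); fitmould(P)
for t in("dowel","seat"): print(t,[(np.round(a["xy"],1),round(a["conf"],2),atz("wrist",a["xy"],.045,o)[0].round(4)) for a in nets.place_of("wrist",t)[:2]])
togo([.5305,-.035,.125],86,g=1)
# edges of joint face in slices along mould x
c0=np.array([.5305,-.0362]); a=np.radians(86); ux=np.array([np.cos(a),np.sin(a)]); uy=np.array([-ux[1],ux[0]])
d=P[...,:2]-c0; X=d@ux*1000; Y=d@uy*1000; f=(P[...,2]>.042)&(P[...,2]<.048)&(abs(X)<75)&(abs(Y)<40)
for x in range(-10,70,10):
    s=Y[f&(abs(X-x)<3)]
    if len(s): print(x,len(s),s.min().round(1),s.max().round(1))
s=X[f]; print("Xmax",np.percentile(s,[99,99.8]).round(1))
for x in (40,60):
  for y in range(-14,15,2):
    q=P[...,2][(abs(X-x)<6)&(abs(Y-y)<1)]; print(y,(np.median(q)*1000).round(1) if len(q) else None,end="; ")
  print()
```

```text
pose [ 0.5325 -0.0262  0.1158] 86.29 drift [ 0.0001  0.     -0.0001]
[[0.065, 0.997, 0.032], [0.998, -0.064, -0.024], [-0.022, 0.033, -0.999]]
mould (array([531.6, -16.9]), np.float32(85.94), array([91.8, 60.3])) 0.0456
dowel? 164 [0.5142 0.0157 0.0563] [278. 190.]
dowel [(array([274.2, 187.6]), 0.93, array([0.5109, 0.0158, 0.045 ]))]
seat [(array([311.4, 267.6]), 0.72, array([ 0.5292, -0.0359,  0.045 ]))]
n 1 from [ 0.5339 -0.0257  0.116 ] 86.31 dyaw -0.31 F [-0.1 -0.2 -2.4] g 0.158 t 7.68
[np.float64(-0.0095), np.float64(-0.0028), np.float64(-0.009), np.float64(0.31), 1]
-10 378 -29.8 30.3
0 184 -29.6 30.3
10 415 -29.7 30.1
20 503 -29.9 30.4
30 562 -29.7 30.0
40 577 -29.8 30.3
50 456 -29.4 30.4
60 595 -29.0 30.1
Xmax [64.8 65. ]
-14 None; -12 None; -10 124.5; -8 127.6; -6 129.7; -4 130.6; -2 131.1; 0 130.9; 2 130.3; 4 128.8; 6 126.1; 8 42.7; 10 44.0; 12 45.5; 14 45.6; 
-14 None; -12 None; -10 123.7; -8 127.4; -6 129.4; -4 130.5; -2 131.0; 0 131.0; 2 130.4; 4 128.9; 6 126.5; 8 None; 10 43.8; 12 45.4; 14 45.5;
```

View pics/w6.png

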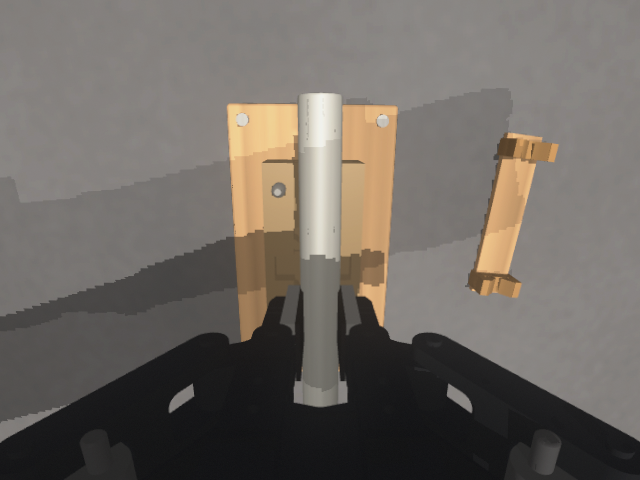

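Wrist view: the rod (320,95–400) is held parallel over the mould, whose frame fits to within about 0.3 mm. I'll lower the rod now.

apply_moves([
  [-0.008,-0.004,0.015,0.3,1],
  [-0.002,-0.001,0.02,0,1],
  [0,-0.001,0.015,0,1],
  [0,0,0,0,1],
])

```text
clock: 8.02
position: [0.5335, -0.035, 0.0652]
ee_rot: [0.731, 0.682, 0.007, 0.02]
ft_force: [-0.9, -0.2, -1.9]
grip_width: 0.161
```

```bash
python3 -c "
from h import *
togo([.5303,-.035,.045],86,g=1);print(R.from_quat(manip.get_obs()['ee_rot']).as_matrix()[:,2])"
```

```text
n 1 from [ 0.5335 -0.035   0.0652] 86.06 dyaw -0.06 F [-0.9 -0.2 -1.9] g 0.161 t 8.02
[np.float64(-0.0002), np.float64(-0.0032), np.float64(0.0202), np.float64(0.06), 1]
[ 0.03714332 -0.02036282 -0.99910246]
```

apply_moves([
  [0,-0.005,0.01,0,1],
  [0,-0.001,0.005,0,1],
  [0,0,0,0,1],
])

```text
clock: 8.27
position: [0.5294, -0.0337, 0.0493]
ee_rot: [0.73, 0.683, 0.007, 0.02]
ft_force: [-0.4, 0.6, -1.8]
grip_width: 0.162
```

apply_moves([
  [0,0,0.002,0,1],
  [0,0,0,0,1],
])

```text
clock: 8.43
position: [0.53, -0.0333, 0.0477]
ee_rot: [0.73, 0.683, 0.008, 0.02]
ft_force: [0.2, 0.7, -0.5]
grip_width: 0.16
```

```bash
python3 -c "
from h import *
togo([.5303,-.035,.045],86,g=1)"
```

```text
n 1 from [ 0.53   -0.0333  0.0477] 86.14 dyaw -0.14 F [ 0.2  0.7 -0.5] g 0.16 t 8.43
[np.float64(-0.0017), np.float64(0.0004), np.float64(0.0027), np.float64(0.14), 1]
```

apply_moves([
  [-0.002,0,0.002,0,1],
  [0,0,0,0,1],
])

```text
clock: 8.6
position: [0.5308, -0.0354, 0.0465]
ee_rot: [0.73, 0.683, 0.008, 0.021]
ft_force: [-0.5, -0.1, -2.1]
grip_width: 0.159
```

apply_moves([
  [0,0,0.002,0,1],
  [0,0,0,0,1],
])

```text
clock: 8.77
position: [0.5317, -0.0356, 0.0453]
ee_rot: [0.73, 0.683, 0.009, 0.021]
ft_force: [1.1, -0.1, -1.3]
grip_width: 0.157
```

apply_moves([
  [0,0,0.002,0,1],
  [0,0,0,0,1],
])

```text
clock: 8.93
position: [0.5324, -0.0356, 0.0444]
ee_rot: [0.73, 0.683, 0.009, 0.022]
ft_force: [-4.4, -1.0, 5.3]
grip_width: 0.157
```

apply_moves([
  [0,-0.003,-0.0015,0,1],
  [0,0,0,0,1],
])

```text
clock: 9.1
position: [0.5297, -0.0353, 0.0462]
ee_rot: [0.73, 0.683, 0.009, 0.022]
ft_force: [-0.7, 0.1, -0.0]
grip_width: 0.159
```

```bash
python3 -c "
from h import *
togo([.5303,-.035,.0445],86,g=1)"
```

```text
n 1 from [ 0.5297 -0.0353  0.0462] 86.13 dyaw -0.13 F [-0.7  0.1 -0. ] g 0.159 t 9.1
[np.float64(0.0004), np.float64(0.0006), np.float64(0.0017), np.float64(0.13), 1]
```

apply_moves([
  [0,0,0.0015,0,1],
  [0,0,0,0,0.66],
  [0,0,0,0,0.6],
  [0,0,0,0,0.55],
  [0,0,0,0,0.55],
], squeeze=20)

```text
clock: 9.52
position: [0.5311, -0.0355, 0.0458]
ee_rot: [0.73, 0.683, 0.01, 0.024]
ft_force: [-0.4, -0.6, 2.3]
grip_width: 0.226
```

Run:
```python
from h import *
o,img,dep,P=shot("w7")
c0=np.array([.5305,-.0362]); a=np.radians(86); ux=np.array([np.cos(a),np.sin(a)]); uy=np.array([-ux[1],ux[0]])
d=P[...,:2]-c0; X=d@ux*1000; Y=d@uy*1000
for x in (40,50,60,70,80):
    s=(abs(X-x)<4)&(abs(Y)<14)&(P[...,2]>.047)&(P[...,2]<.065); print(x,s.sum(),Y[s].mean().round(2),np.percentile(P[...,2][s],[50,98]).round(4))
s=(abs(Y)<7)&(P[...,2]>.04)&(P[...,2]<.07)&(X>70); print(np.percentile(X[s],99.5),o["grip_width"],o["ft_force"])
```

```text
pose [ 0.5311 -0.0355  0.0458] 86.12 drift [-0.0001  0.0001 -0.0001]
40 777 0.49 [0.0524 0.0543]
50 812 0.37 [0.0525 0.0543]
60 875 0.43 [0.0524 0.0544]
70 906 0.46 [0.0524 0.0544]
80 936 0.55 [0.0524 0.0543]
85.09657833601291 0.2264713651494506 [-0.44399908 -0.56503464  2.29007836]
```

The rod is seated level, with its top at 54.3 mm along the whole visible length. It is within 0.5 mm laterally, with its end at +85.1 mm, so it's centred. Next: open, lift and go for the upper half.

apply_moves([
  [0,0,-0.0005,0,0.3],
  [0,0,-0.001,0,0],
  [0,0,-0.01,0,-0.3],
  [0,0,-0.02,0,-0.6],
  [0,0,-0.03,0,-1],
])

```text
clock: 9.98
position: [0.5231, -0.0341, 0.1032]
ee_rot: [0.73, 0.683, 0.006, 0.018]
ft_force: [0.4, 0.3, 0.1]
grip_width: 0.898
```

apply_moves([
  [0.02,0,-0.03,0,-1],
  [0.035,0,-0.02,0,-1],
  [0.04,0,-0.015,0,-1],
  [0.04,0,0,0,-1],
  [0.04,0,0,0,-1],
])

```text
clock: 10.4
position: [0.5352, 0.137, 0.1773]
ee_rot: [0.736, 0.676, 0.008, 0.022]
ft_force: [-0.9, -0.5, -0.3]
grip_width: 1.002
```

```bash
python3 -c "
from h import *
togo([.54,.2795,.16],85,g=-1);print(R.from_quat(manip.get_obs()['ee_rot']).as_matrix()[:,2])"
```

```text
n 4 from [0.5352 0.137  0.1773] 85.1 dyaw -0.1 F [-0.9 -0.5 -0.3] g 1.002 t 10.4
[np.float64(0.0356), np.float64(-0.0019), np.float64(0.0043), np.float64(0.02), -1]
[np.float64(0.0356), np.float64(-0.0019), np.float64(0.0043), np.float64(0.02), -1]
[np.float64(0.0356), np.float64(-0.0019), np.float64(0.0043), np.float64(0.02), -1]
[np.float64(0.0356), np.float64(-0.0019), np.float64(0.0043), np.float64(0.02), -1]
[ 0.04122628 -0.02253671 -0.99889564]
```

apply_moves([
  [0.035,-0.002,0,0,-1],
  [0.035,-0.002,0,0,-1],
  [0.035,-0.002,0,0,-1],
  [0.03,-0.002,0,0,-1],
  [0.01,0,0,0,-1],
])

```text
clock: 10.82
position: [0.5364, 0.2959, 0.1791]
ee_rot: [0.734, 0.678, 0.01, 0.022]
ft_force: [-0.1, 0.7, -0.2]
grip_width: 1.001
```

apply_moves([
  [0,0,0,0,-1],
  [0,0,0,0,-1],
])

```text
clock: 10.98
position: [0.5348, 0.2991, 0.1795]
ee_rot: [0.733, 0.68, 0.01, 0.021]
ft_force: [-1.0, -0.4, -1.2]
grip_width: 0.998
```

```bash
cat >> h.py <<'E'
def fitupper(P,c,zmid,h=.008):
    m=(np.hypot(P[...,0]-c[0],P[...,1]-c[1])<.1)&(abs(P[...,2]-zmid)<h)
    n,l,s,_=cv2.connectedComponentsWithStats(m.astype(np.uint8)); k=1+np.argmax(s[1:,4]); q=P[l==k]
    A=np.c_[q[:,:2]-q[:,:2].mean(0),np.ones(len(q))]; n_=np.linalg.lstsq(A,q[:,2],rcond=None)[0]
    print("upper",len(q),line(q[:,:2],1),"z",np.median(q[:,2]).round(4),"slope x,y deg",np.degrees(n_[:2]).round(2))
E
python3 - <<'E'
from h import *
o,img,dep,P=shot("w8"); print(R.from_quat(o["ee_rot"]).as_matrix()[:,2],o["joint_pos"].round(3)); fitupper(P,(.54,.28),.052)
for t in("hole","upper"): print(t,[(np.round(a["xy"],1),round(a["conf"],2),atz("wrist",a["xy"],.02,o)[0].round(4)) for a in nets.place_of("wrist",t)[:2]])
E
```

```text
pose [0.5348 0.2991 0.1795] 85.75 drift [ 0.0002 -0.0005  0.    ]
[ 0.04214735 -0.01745503 -0.99895892] [-0.026  0.413 -0.741  1.56   0.332  1.264 -0.895]
upper 11446 (array([539.6, 279.2]), np.float32(84.92), array([130.3,  60.2])) z 0.0526 slope x,y deg [-0.04  0.  ]
hole [(array([296.3, 186.2]), 0.62, array([0.5245, 0.3301, 0.02  ]))]
upper [(array([320.6, 246.1]), 0.62, array([0.541 , 0.2762, 0.02  ])), (array([297.3, 186.1]), 0.49, array([0.5253, 0.3301, 0.02  ]))]
```

View pics/w8.png

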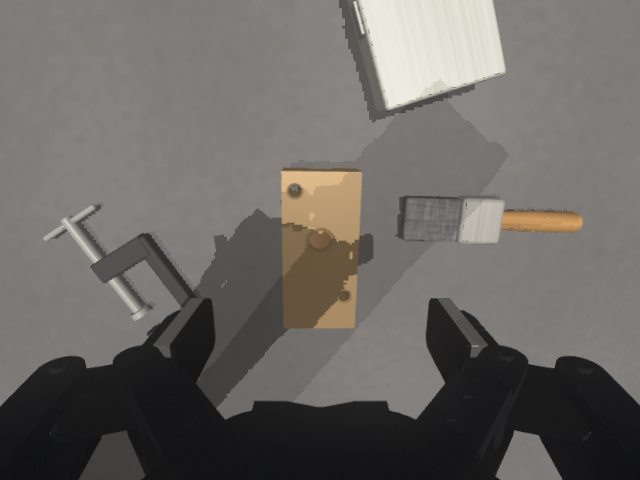

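```bash
python3 -c "
from h import *
togo([.5396,.2792,.09],84.9,g=-.75)"
```

```text
n 3 from [0.5358 0.297  0.1795] 85.56 dyaw -0.66 F [ 0.5 -1.1 -1. ] g 0.999 t 11.13
[np.float64(-0.0058), np.float64(0.0017), np.float64(0.0298), np.float64(0.22), -0.75]
[np.float64(-0.0058), np.float64(0.0018), np.float64(0.0298), np.float64(0.22), -0.75]
[np.float64(-0.0058), np.float64(0.0018), np.float64(0.0298), np.float64(0.22), -0.75]
```

apply_moves([
  [-0.008,0.001,0.02,0.3,-0.75],
  [-0.006,0.001,0.025,0.3,-0.75],
  [-0.003,0,0.025,0,-0.75],
  [0,0,0.01,0,-0.75],
  [0,0,0,0,-0.75],
])

```text
clock: 11.55
position: [0.5439, 0.2693, 0.0999]
ee_rot: [0.741, 0.671, 0.011, 0.024]
ft_force: [0.5, -0.2, 0.9]
grip_width: 0.881
```

```bash
python3 -c "
from h import *
togo([.5396,.2792,.022],84.9,g=-.75);print(R.from_quat(manip.get_obs()['ee_rot']).as_matrix()[:,2])"
```

```text
n 2 from [0.5439 0.2693 0.0999] 84.29 dyaw 0.61 F [ 0.5 -0.2  0.9] g 0.881 t 11.55
[np.float64(0.0047), np.float64(-0.0026), np.float64(0.0389), np.float64(-0.3), -0.75]
[np.float64(0.0047), np.float64(-0.0026), np.float64(0.0389), np.float64(-0.3), -0.75]
[ 0.04815817 -0.02153237 -0.9986076 ]
```

apply_moves([
  [0.009,-0.006,0.015,-0.4,-0.75],
  [0.002,-0.002,0.015,-0.2,-0.75],
  [0,-0.001,0.01,0,-0.75],
  [0,0,0,0,-0.75],
])

```text
clock: 11.88
position: [0.5393, 0.2801, 0.0589]
ee_rot: [0.738, 0.674, 0.012, 0.025]
ft_force: [-0.2, -0.2, -0.4]
grip_width: 0.874
```

```bash
python3 -c "
from h import *
togo([.5396,.2792,.022],84.9,g=-.75);print(R.from_quat(manip.get_obs()['ee_rot']).as_matrix()[:,2])"
```

```text
n 1 from [0.5393 0.2801 0.0589] 84.77 dyaw 0.13 F [-0.2 -0.2 -0.4] g 0.874 t 11.88
[np.float64(-0.0009), np.float64(0.0004), np.float64(0.0369), np.float64(-0.13), -0.75]
[ 0.05108953 -0.02101546 -0.99847294]
```

apply_moves([
  [-0.001,-0.001,0.015,-0.1,-0.75],
  [0,-0.001,0.012,0,-0.75],
  [0,0,0.006,0,-0.75],
  [0,0,0,0,-0.75],
])

```text
clock: 12.22
position: [0.5393, 0.2801, 0.0253]
ee_rot: [0.737, 0.675, 0.013, 0.025]
ft_force: [-0.3, -0.2, 0.2]
grip_width: 0.877
```

Run:
```python
from h import *
o,img,dep,P=shot("w9")
togo([.5396,.2792,.022],84.9,g=-.75);Rm=R.from_quat(o["ee_rot"]).as_matrix();print(Rm[:,2])
# finger tips in tool coords
T=(P-o["position"])@Rm
m=(img.max(2)<110)&(abs(T[...,0])<.012)&(abs(T[...,1])>.031)&(abs(T[...,1])<.062)&(T[...,2]>-.06)&(T[...,2]<.012)
for s in(-1,1):
    q=T[m&(np.sign(T[...,1])==s)]; print(s,len(q),np.percentile(q[:,2],[50,90,98]).round(4), "innermost y",np.percentile(abs(q[:,1]),[1,5]).round(4))
```

```text
pose [0.5393 0.2801 0.0253] 84.97 drift [0.0002 0.0002 0.0006]
n 1 from [0.5395 0.2804 0.0259] 84.97 dyaw -0.07 F [-0.7 -0.3 -0. ] g 0.872 t 12.27
[np.float64(-0.0012), np.float64(0.0002), np.float64(0.0039), np.float64(0.07), -0.75]
[ 0.05246888 -0.01986844 -0.99842489]
-1 4111 [-0.038  -0.0188 -0.0126] innermost y [0.0363 0.0365]
1 4139 [-0.0372 -0.0188 -0.0126] innermost y [0.0313 0.0376]
```

View pics/w9.png

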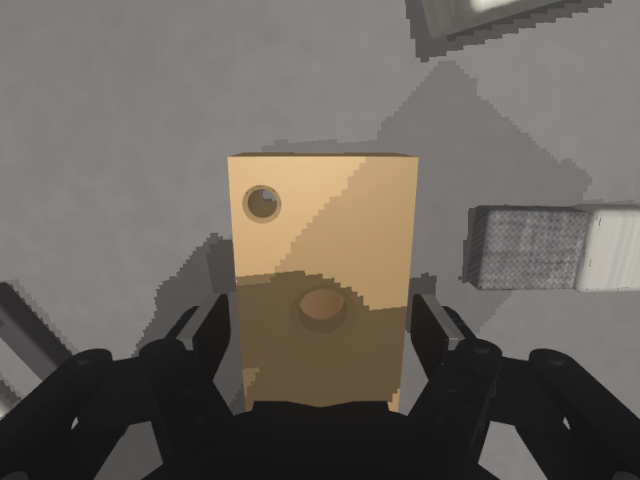

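Wrist view: the block lies between the fingers (left edges 230/237, right 408/412), with the end hole at (262,203) and the pour hole at (322,305). I'll lower 4 mm and close.

apply_moves([
  [-0.001,0,0.004,0,-0.75],
  [0,0,0,0,-0.4],
  [0,0,0,0,0],
  [0,0,0,0,0],
  [0,0,0,0,0.2],
], squeeze=50)

```text
clock: 12.68
position: [0.541, 0.2802, 0.0246]
ee_rot: [0.737, 0.675, 0.015, 0.026]
ft_force: [-0.0, 0.5, -1.8]
grip_width: 0.697
```

apply_moves([
  [0,0,0,0,0.5],
  [0,0,0,0,1],
  [0,0,0,0,1],
], squeeze=80)

```text
clock: 12.93
position: [0.5412, 0.2801, 0.0248]
ee_rot: [0.737, 0.675, 0.015, 0.026]
ft_force: [0.1, 0.2, -1.4]
grip_width: 0.694
```

Run:
```python
from h import *
o,img,dep,P=shot("w10");Rm=R.from_quat(o["ee_rot"]).as_matrix();print(Rm[:,2],o["grip_width"],o["ft_force"].round(1),o["torque"].round(2))
fitupper(P,(.54,.28),.052)
```

```text
pose [0.5412 0.2801 0.0248] 84.94 drift [-0.     -0.     -0.0001]
[ 0.05631999 -0.01810046 -0.99824868] 0.693969213154802 [ 0.1  0.2 -1.4] [ 0.06  0.09 -0.02]
upper 43137 (array([542. , 296.5]), np.float32(83.15), array([97.5, 87. ])) z 0.0534 slope x,y deg [0.54 0.01]
```

apply_moves([
  [0,0,0.003,0,1],
  [0,0,0.002,0,1],
])

```text
clock: 13.15
position: [0.5414, 0.2802, 0.0239]
ee_rot: [0.737, 0.675, 0.014, 0.027]
ft_force: [-12.0, -9.4, 28.9]
grip_width: 0.686
```

apply_moves([
  [0,0,0.003,0,1],
  [0,0,0.003,0,1],
])

```text
clock: 13.32
position: [0.5415, 0.2801, 0.0239]
ee_rot: [0.737, 0.675, 0.013, 0.028]
ft_force: [-14.7, -11.4, 37.5]
grip_width: 0.689
```

Run:
```python
from h import *
o,img,dep,P=shot("w11");Rm=R.from_quat(o["ee_rot"]).as_matrix();print(Rm[:,2],o["grip_width"],o["ft_force"].round(1),o["torque"].round(2))
m=(img[...,0]>img[...,2].astype(int)+35)&(P[...,2]>.045)&(P[...,2]<.062)&(P[...,1]>.29)
q=P[m];A=np.c_[q[:,:2]-q[:,:2].mean(0),np.ones(len(q))];s=np.linalg.lstsq(A,q[:,2],rcond=None)[0];print(len(q),np.degrees(s[:2]),s[2])
```

```text
pose [0.5415 0.2801 0.0239] 84.87 drift [-0.  0. -0.]
[ 0.05745963 -0.02391368 -0.99806138] 0.6892297574873114 [-14.7 -11.4  37.5] [-2.18  3.96 -0.01]
27701 [ 0.54598677 -0.25068349] 0.05256369094584668
```

apply_moves([
  [0,0,-0.003,0,1],
  [0,0,-0.008,0,1],
  [0,0,-0.015,0,1],
  [0,0,-0.025,0,1],
  [0,0,-0.03,0,1],
])

```text
clock: 13.78
position: [0.5337, 0.2802, 0.1043]
ee_rot: [0.737, 0.675, 0.009, 0.027]
ft_force: [0.2, 0.5, -1.4]
grip_width: 0.686
```

apply_moves([
  [0,0,-0.02,0,1],
  [0,0,0,0,1],
  [0,0,0,0,1],
])

```text
clock: 14.03
position: [0.5344, 0.2833, 0.1336]
ee_rot: [0.737, 0.675, 0.013, 0.028]
ft_force: [0.7, -0.0, -3.2]
grip_width: 0.69
```

```bash
cat >> h.py <<'E'
def held(o,img,P):
    "held block in tool coords: top plane, far end, sides, end hole"
    Rm=R.from_quat(o["ee_rot"]).as_matrix(); T=(P-o["position"])@Rm
    m=(img[...,0]>img[...,2].astype(int)+30)&(T[...,2]>-.045)&(T[...,2]<-.015)&(T[...,0]>.015)&(abs(T[...,1])<.04)
    q=T[m]; w=P[m]
    f=lambda q:np.linalg.lstsq(np.c_[q[:,:2]-q[:,:2].mean(0),np.ones(len(q))],q[:,2],rcond=None)[0]
    a=f(q); b=f(w); print("n",len(q),"tool slope deg",np.degrees(a[:2]).round(2),"topz tool",a[2].round(4),"| world slope",np.degrees(b[:2]).round(2),"topz",b[2].round(4))
    e=q[q[:,2]<a[2]+.004]
    print("end x",np.percentile(e[:,0],99.7).round(4))
    for x in np.arange(.02,.065,.01):
        s=e[abs(e[:,0]-x)<.003]; print(round(x,3),len(s),"y",np.percentile(s[:,1],[.5,99.5]).round(4))
E
python3 - <<'E'
from h import *
o,img,dep,P=shot("w12");Rm=R.from_quat(o["ee_rot"]).as_matrix();print(Rm.round(4).tolist(),o["grip_width"],o["ft_force"].round(1)); held(o,img,P)
togo([.5301,-.036,.14],86.1,g=1)
E
```

```text
pose [0.5344 0.2833 0.1336] 84.95 drift [0.0002 0.0002 0.0001]
[[0.088, 0.9945, 0.0577], [0.996, -0.0867, -0.0235], [-0.0184, 0.0595, -0.9981]] 0.6897270771073795 [ 0.7 -0.  -3.2]
n 26126 tool slope deg [-0.01  2.41] topz tool -0.029 | world slope [ 0.88 -1.11] topz 0.1618
end x 0.0639
0.02 2657 y [-0.0287  0.0305]
0.03 3045 y [-0.0287  0.0306]
0.04 3250 y [-0.0287  0.0306]
0.05 2997 y [-0.0287  0.0307]
0.06 3761 y [-0.0287  0.0307]
n 8 from [0.5346 0.2835 0.1336] 84.97 dyaw 1.13 F [-0.5  0.7 -0.8] g 0.685 t 14.08
[np.float64(-0.0398), np.float64(0.0029), np.float64(-0.0008), np.float64(-0.14), 1]
[np.float64(-0.0398), np.float64(0.0028), np.float64(-0.0008), np.float64(-0.14), 1]
[np.float64(-0.0398), np.float64(0.0027), np.float64(-0.0008), np.float64(-0.14), 1]
[np.float64(-0.0399), np.float64(0.0026), np.float64(-0.0008), np.float64(-0.14), 1]
[np.float64(-0.0399), np.float64(0.0025), np.float64(-0.0008), np.float64(-0.14), 1]
[np.float64(-0.0399), np.float64(0.0025), np.float64(-0.0008), np.float64(-0.14), 1]
[np.float64(-0.0399), np.float64(0.0024), np.float64(-0.0008), np.float64(-0.14), 1]
[np.float64(-0.0399), np.float64(0.0023), np.float64(-0.0008), np.float64(-0.14), 1]
```

apply_moves([
  [-0.03,0.002,0,-0.1,1],
  [-0.038,0.003,0,-0.1,1],
  [-0.038,0.003,0,-0.1,1],
  [-0.038,0.002,0,-0.1,1],
  [-0.038,0.002,0,-0.1,1],
])

```text
clock: 14.5
position: [0.5271, 0.1053, 0.1321]
ee_rot: [0.728, 0.685, 0.013, 0.023]
ft_force: [0.9, 0.0, -1.7]
grip_width: 0.684
```

apply_moves([
  [-0.038,0.002,0,-0.1,1],
  [-0.035,0.002,0,-0.1,1],
  [-0.025,0.002,0,0,1],
  [-0.012,0,0,0,1],
  [0,0,0,0,1],
])

```text
clock: 14.92
position: [0.5212, -0.022, 0.1279]
ee_rot: [0.732, 0.681, 0.008, 0.021]
ft_force: [0.8, -0.6, -2.2]
grip_width: 0.689
```

Run:
```python
from h import *
togo([.5303,-.035,.12],86.1,g=1);o=manip.get_obs();print(R.from_quat(o["ee_rot"]).as_matrix()[:,2])
```

```text
n 1 from [ 0.5212 -0.022   0.1279] 85.9 dyaw 0.2 F [ 0.8 -0.6 -2.2] g 0.689 t 14.92
[np.float64(-0.0123), np.float64(0.01), np.float64(0.0079), np.float64(-0.2), 1]
[ 0.04138192 -0.01996581 -0.99894389]
```

apply_moves([
  [-0.012,0.007,0.01,-0.2,1],
  [0,0.001,0.01,0,1],
  [0,0,0.005,0,1],
  [0,0,0,0,1],
  [0,0,0,0,1],
])

```text
clock: 15.33
position: [0.5274, -0.0331, 0.0987]
ee_rot: [0.73, 0.683, 0.007, 0.019]
ft_force: [0.3, 0.2, -1.9]
grip_width: 0.683
```

Run:
```python
from h import *
o,img,dep,P=shot("w13");Rm=R.from_quat(o["ee_rot"]).as_matrix();print(Rm.round(4).tolist()); held(o,img,P); fitmould(P)
# mould base edges & rod end beyond the block, in nominal mould frame
c0=np.array([.5301,-.0362]); a=np.radians(86.1); ux=np.array([np.cos(a),np.sin(a)]); uy=np.array([-ux[1],ux[0]])
d=P[...,:2]-c0; X=d@ux*1000; Y=d@uy*1000; z=P[...,2]
s=(X>67)&(X<90)&(abs(Y)<12)&(z>.045)&(z<.062); print("rod end",s.sum(),X[s].max() if s.any() else 0,Y[s].mean())
togo([.5303,-.035,.07],86.1,g=1)
```

```text
pose [ 0.5274 -0.0331  0.0987] 86.13 drift [-0.0001  0.0001  0.0001]
[[0.0675, 0.9971, 0.0357], [0.9976, -0.0669, -0.0177], [-0.0153, 0.0368, -0.9992]]
n 26132 tool slope deg [-0.04  2.39] topz tool -0.0291 | world slope [-0.35 -0.81] topz 0.1272
end x 0.0639
0.02 2637 y [-0.0288  0.0305]
0.03 3036 y [-0.0287  0.0305]
0.04 3260 y [-0.0287  0.0305]
0.05 3003 y [-0.0287  0.0306]
0.06 3767 y [-0.0287  0.0307]
mould (array([523.1,  -9.8]), np.float32(87.15), array([118. ,  41.2])) 0.0466
dowel? 603 [ 0.5285 -0.0564  0.0525] [321. 305.]
rod end 1103 85.01366274373596 0.10856292603909565
n 1 from [ 0.5273 -0.0329  0.0988] 86.15 dyaw -0.05 F [ 1.1 -0.2 -1.7] g 0.691 t 15.38
[np.float64(-0.0019), np.float64(0.0031), np.float64(0.0288), np.float64(0.05), 1]
```

View pics/w13.png

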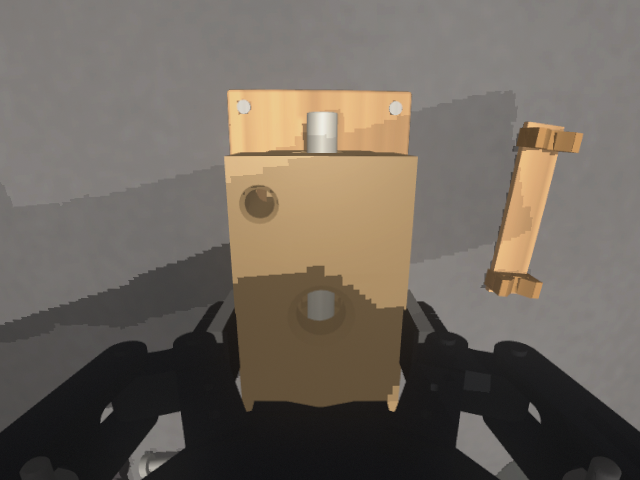

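The block sits over the rod and dowels and the rod end is still at +85.0 mm. I'll correct sideways and lower.

apply_moves([
  [-0.002,0.003,0.01,0,1],
  [0,0,0.01,0,1],
  [0,0,0.008,0,1],
  [0,0,0,0,1],
])

```text
clock: 15.72
position: [0.5321, -0.0339, 0.0691]
ee_rot: [0.729, 0.684, 0.008, 0.019]
ft_force: [0.0, 0.6, -2.6]
grip_width: 0.69
```

Run:
```python
from h import *
togo([.5304,-.035,.066],86.1,g=1);o=manip.get_obs();print(R.from_quat(o["ee_rot"]).as_matrix()[:,2])
```

```text
n 1 from [ 0.5321 -0.0339  0.0691] 86.3 dyaw -0.2 F [ 0.   0.6 -2.6] g 0.69 t 15.72
[np.float64(-0.0012), np.float64(-0.0016), np.float64(0.0031), np.float64(0.2), 1]
[ 0.03771011 -0.01763506 -0.9991331 ]
```

apply_moves([
  [-0.001,-0.002,0.003,0.2,1],
  [0,0,0,0,1],
  [0,0,0,0,1],
])

```text
clock: 15.97
position: [0.5295, -0.0345, 0.0649]
ee_rot: [0.73, 0.683, 0.007, 0.019]
ft_force: [0.1, -0.1, -1.7]
grip_width: 0.684
```

Run:
```python
from h import *
togo([.5304,-.035,.060],86.1,g=1)
```

```text
n 1 from [ 0.5295 -0.0345  0.0649] 86.12 dyaw -0.02 F [ 0.1 -0.1 -1.7] g 0.684 t 15.97
[np.float64(-0.0005), np.float64(0.0009), np.float64(0.0049), np.float64(0.02), 1]
```

apply_moves([
  [0,0,0.003,0,1],
  [0,0,0,0,1],
])

```text
clock: 16.13
position: [0.5298, -0.0347, 0.0621]
ee_rot: [0.731, 0.683, 0.008, 0.019]
ft_force: [0.1, -0.0, -1.7]
grip_width: 0.69
```

apply_moves([
  [0,0,0.003,0,1],
  [0,0,0,0,1],
])

```text
clock: 16.3
position: [0.5302, -0.0348, 0.0592]
ee_rot: [0.731, 0.683, 0.008, 0.019]
ft_force: [-0.3, 0.6, -1.9]
grip_width: 0.69
```

Run:
```python
from h import *
togo([.5304,-.035,.055],86.1,g=1)
```

```text
n 1 from [ 0.5302 -0.0348  0.0592] 86.09 dyaw 0.01 F [-0.3  0.6 -1.9] g 0.69 t 16.3
[np.float64(-0.0001), np.float64(0.0002), np.float64(0.0042), np.float64(-0.01), 1]
```

Within 0.2 mm. I'll keep lowering onto the dowels.

apply_moves([
  [0,0,0.003,0,1],
  [0,0,0,0,1],
])

```text
clock: 16.47
position: [0.5306, -0.035, 0.0561]
ee_rot: [0.731, 0.682, 0.008, 0.02]
ft_force: [0.0, 0.6, -1.9]
grip_width: 0.688
```

apply_moves([
  [0,-0.0003,0.002,0,1],
  [0,0,0,0,1],
])

```text
clock: 16.63
position: [0.5303, -0.035, 0.0538]
ee_rot: [0.731, 0.682, 0.008, 0.019]
ft_force: [-0.9, 0.1, -2.3]
grip_width: 0.686
```

apply_moves([
  [0,-0.0003,0.002,0,1],
  [0,0,0,0,1],
])

```text
clock: 16.8
position: [0.5301, -0.035, 0.0516]
ee_rot: [0.731, 0.682, 0.008, 0.019]
ft_force: [-0.3, 0.0, -1.7]
grip_width: 0.687
```

apply_moves([
  [0,-0.0003,0.0015,0,1],
  [0,0,0,0,1],
])

```text
clock: 16.97
position: [0.53, -0.035, 0.05]
ee_rot: [0.731, 0.682, 0.008, 0.02]
ft_force: [0.0, -1.0, -0.9]
grip_width: 0.687
```

apply_moves([
  [0,-0.0003,0.0015,0,1],
  [0,0,0,0,1],
])

```text
clock: 17.13
position: [0.5302, -0.035, 0.0491]
ee_rot: [0.731, 0.682, 0.008, 0.02]
ft_force: [0.9, -0.0, -1.8]
grip_width: 0.69
```

apply_moves([
  [0,0,0.001,0,1],
  [0,0,0,0,1],
])

```text
clock: 17.3
position: [0.5304, -0.035, 0.0492]
ee_rot: [0.731, 0.682, 0.008, 0.02]
ft_force: [0.6, -0.7, -0.4]
grip_width: 0.687
```

apply_moves([
  [0,0,0.002,0,1],
  [0,0,0.002,0,1],
])

```text
clock: 17.47
position: [0.5307, -0.0351, 0.0487]
ee_rot: [0.731, 0.682, 0.007, 0.021]
ft_force: [-22.5, 0.5, 39.6]
grip_width: 0.688
```

Run:
```python
from h import *
o,img,dep,P=shot("w14");Rm=R.from_quat(o["ee_rot"]).as_matrix();print(Rm[:,2],o["ft_force"].round(1),o["torque"].round(2)); held(o,img,P)
togo([.5304,-.035,.048],86.1,g=1)
```

```text
pose [ 0.5307 -0.0351  0.0487] 86.06 drift [-0.      0.      0.0001]
[ 0.03934811 -0.02110401 -0.99900268] [-22.5   0.5  39.6] [ 0.02  3.63 -0.13]
n 26290 tool slope deg [-0.22  2.18] topz tool -0.0295 | world slope [ 0.08 -0.83] topz 0.0775
end x 0.0639
0.02 2636 y [-0.0289  0.0303]
0.03 3050 y [-0.0289  0.0303]
0.04 3249 y [-0.0287  0.0304]
0.05 3038 y [-0.0288  0.0304]
0.06 3817 y [-0.0289  0.0304]
n 1 from [ 0.5306 -0.035   0.0488] 86.06 dyaw 0.04 F [-17.6  -0.2  31.8] g 0.687 t 17.52
[np.float64(0.0), np.float64(-0.0002), np.float64(0.0008), np.float64(-0.04), 1]
```

Run:
```python
from h import *
def load(n):
    D=np.load(n+".npz"); o={k:D[k] for k in("position","ee_rot")}; return o,D["img"],cloud("wrist",D["dep"],o)
def pl(q,t):
    for _ in range(3):
        c=q[:,:2].mean(0);A=np.c_[q[:,:2]-c,np.ones(len(q))];s=np.linalg.lstsq(A,q[:,2],rcond=None)[0];r=q[:,2]-A@s;q=q[abs(r)<.002]
    print(t,len(q),np.degrees(s[:2]).round(2),s[2].round(4),"c",c.round(3))
for n in("w11","w13","w14"):
    o,img,P=load(n); print(n); 
    bench=P[(abs(P[...,2])<.006)]; pl(bench,"bench")
    if n!="w11":
        b=P[(abs(P[...,2]-.015)<.005)&(np.hypot(P[...,0]-.53,P[...,1]+.036)<.125)]; pl(b,"base")
    held(o,img,P)
o,img,P=load("w14")
c0=np.array([.5301,-.0362]); a=np.radians(86.1); ux=np.array([np.cos(a),np.sin(a)]); uy=np.array([-ux[1],ux[0]])
d=P[...,:2]-c0; X=d@ux*1000; Y=d@uy*1000; z=P[...,2]
s=(X>68)&(X<82)&(abs(Y)<10)&(z>.045)&(z<.062); print("rod top",np.percentile(z[s],98))
for x in range(20,66,5):
    s=(abs(X-x)<2)&(abs(abs(Y)-24)<4)&(z>.07); print(x,(np.median(z[s])*1000).round(2),end=" ")
```

```text
w11
bench 174796 [-0.04  0.02] 0.0006 c [0.544 0.333]
n 26237 tool slope deg [-0.09  2.46] topz tool -0.0294 | world slope [ 0.83 -1.05] topz 0.0524
end x 0.0638
0.02 2682 y [-0.0287  0.0305]
0.03 3027 y [-0.0287  0.0304]
0.04 3284 y [-0.0287  0.0304]
0.05 3037 y [-0.0288  0.0305]
0.06 3806 y [-0.0288  0.0306]
w13
bench 176180 [-0.04  0.02] 0.0006 c [0.531 0.007]
base 9934 [-0.05 -0.09] 0.0156 c [0.535 0.046]
n 26132 tool slope deg [-0.04  2.39] topz tool -0.0291 | world slope [-0.35 -0.81] topz 0.1272
end x 0.0639
0.02 2638 y [-0.0288  0.0305]
0.03 3036 y [-0.0287  0.0305]
0.04 3261 y [-0.0287  0.0305]
0.05 3003 y [-0.0287  0.0306]
0.06 3767 y [-0.0287  0.0307]
w14
bench 161221 [-0.04  0.02] 0.0006 c [0.53  0.009]
base 20963 [-0.03  0.05] 0.0156 c [0.531 0.034]
n 26290 tool slope deg [-0.22  2.18] topz tool -0.0295 | world slope [ 0.08 -0.83] topz 0.0775
end x 0.0639
0.02 2636 y [-0.0289  0.0303]
0.03 3050 y [-0.0289  0.0303]
0.04 3249 y [-0.0287  0.0304]
0.05 3038 y [-0.0288  0.0304]
0.06 3817 y [-0.0289  0.0304]
rod top 0.05431033827836073
20 129.84 25 77.83 30 77.69 35 77.68 40 77.69 45 77.55 50 77.5 55 77.53 60 77.69 65 77.55
```

apply_moves([
  [0,-0.001,0.001,0,1],
  [0,-0.001,0.0015,0,1],
], squeeze=100)

```text
clock: 17.68
position: [0.5305, -0.0351, 0.0489]
ee_rot: [0.731, 0.682, 0.008, 0.023]
ft_force: [-4.6, -1.0, 14.0]
grip_width: 0.686
```

```bash
cat >> h.py <<'E'
def pl(q,t):
    for _ in range(4):
        c=q[:,:2].mean(0);A=np.c_[q[:,:2]-c,np.ones(len(q))];s=np.linalg.lstsq(A,q[:,2],rcond=None)[0];r=q[:,2]-A@s;q=q[abs(r)<.0012]
    print(t,len(q),"slope deg",np.degrees(s[:2]).round(2),"z",s[2].round(4),"at",c.round(3))
def closed(name):
    o,img,dep,P=shot(name); z=P[...,2]
    c0=np.array([.5301,-.0362]); a=np.radians(86.1); ux=np.array([np.cos(a),np.sin(a)]); uy=np.array([-ux[1],ux[0]])
    d=P[...,:2]-c0; X=d@ux*1000; Y=d@uy*1000
    pl(P[(X>22)&(X<63)&(abs(Y)<27)&(z>.07)&(z<.083)],"top"); 
    for _ in range(4):
        o=manip.get_obs(); print(o["clock"].round(2),o["position"].round(4),o["ft_force"].round(1),o["torque"].round(2)); camera("wrist")
E
python3 - <<'E'
from h import *
closed("w15")
E
```

```text
pose [ 0.5305 -0.0351  0.0489] 86.04 drift [-0. -0. -0.]
top 18451 slope deg [-0.13 -0.07] z 0.0777 at [0.534 0.007]Traceback (most recent call last):
  File "<stdin>", line 2, in <module>
  File "h.py", line 85, in closed
    o=manip.get_obs(); print(o["clock"].round(2),o["position"].round(4),o["ft_force"].round(1),o["torque"].round(2)); camera("wrist")
                             ^^^^^^^^^^^^^^^^
AttributeError: 'float' object has no attribute 'round'
```

Run:
```python
from h import *
for n in("scene","top","wrist","wrist","wrist","wrist"):
    o=manip.get_obs(); print(round(o["clock"],2),o["position"].round(4),o["ft_force"].round(1),round(o["grip_width"],3))
    img,dep=camera(n)
    if n=="scene":
        u,v=proj("scene",[[.53,-.036,.05]])[0].astype(int); save("s1",cv2.resize(img[max(v-75,0):v+75,max(u-100,0):u+100],None,fx=4,fy=4,interpolation=2))
        P=cloud("scene",dep)
```

```text
17.73 [ 0.5305 -0.0351  0.0489] [-5.4 -0.3 12.9] 0.684
17.78 [ 0.5305 -0.0351  0.0489] [-5.1  0.3 13.9] 0.685
17.83 [ 0.5305 -0.0351  0.0489] [-4.9  0.3 13.2] 0.684
17.88 [ 0.5305 -0.0351  0.0489] [-6.  -1.  14.4] 0.685
17.93 [ 0.5305 -0.035   0.0489] [-4.3 -0.6 14. ] 0.686
17.98 [ 0.5305 -0.0351  0.0489] [-5.9 -0.6 13.9] 0.687
```

View pics/s1.png

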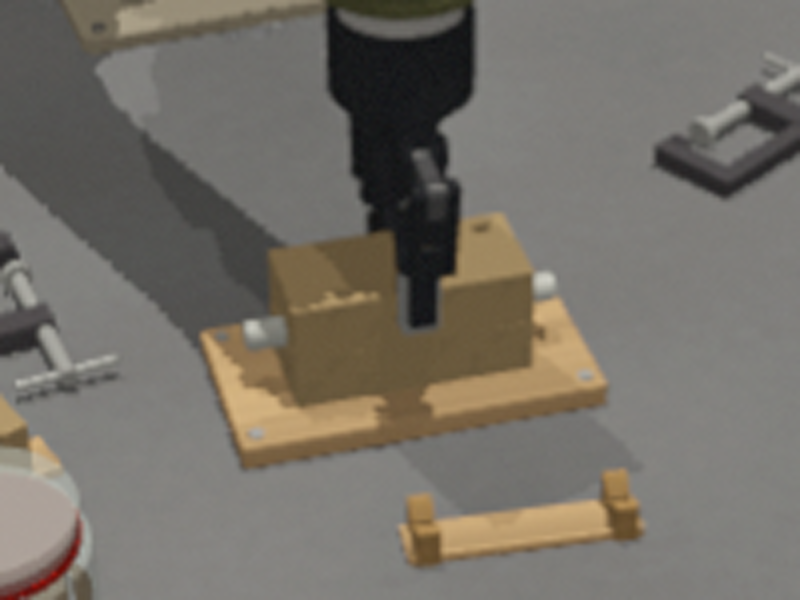

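The scene view shows the joint shut with no gap. The rod sticks out at both ends (265,333 and 545,285) and the fingertips are above the joint. The push is steady, so I'm handing in.

```bash
python3 -c "
from h import *
print(workorder.hand_in()); o=manip.get_obs(); print(o['ft_force'].round(1),o['clock'])"
```

```text
the job is handed in; nothing more can be done
None
the job is handed in; nothing more can be done
```

The core rod is in its V seats, the longer upper half is down on the dowels with the joint closed, and the arm is holding it shut for your clamps. The job was handed in at about 18 s of the 51 s; no verdict was reported.

**Core rod:** The last measurement, just before the upper half went on, had it level, within about 0.5 mm of the centre line. Its end was 85.0 mm from the mould centre (target 85). I let go of it with the fingertips on the joint face, so it dropped an estimated 6–8 mm into the seats.

**Upper half:** It went over both dowels without jamming. Its top is 77.1 mm above the bench (77 mm when closed) and level to about 0.15°. I could measure only the half in view of the wrist camera, but the scene picture shows no gap.

**Push:** The wrist reads a steady 14 N down, plus about 2 N of block weight, so roughly 1.5 kg on the joint. There is also a sideways reaction of about 5 N.

**Other readings:**
- **Hard presses:** I briefly pressed the block onto its battens at about 37 N and onto the mould at about 40 N before easing off. Both were presses through the gripped block and well under the 120 N wrist limit.
- **Gripper tilt:** The gripper leaned 2–3° during the work. The block seated flat anyway.
- **Slope check that disagreed:** One reading gave about 0.8° of slope on the block, but it had included the block's end face. The corrected fit showed it flat.
- **Bystanders:** None was touched as far as I know, but I made no separate check of all of them at the end.

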